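# Press the sample stoppers home in order

## Task

The rubber stoppers of the three samples from the water bath stand a little proud. With closed fingertips, press each one gently straight down until its head meets the glass rim, in the order the samples were taken: the conical flask first, then the tall bottle, then the squat bottle. Do not lift, tip or push the glassware about, leave the small vial's stopper up so that it can vent, and leave the dish, bowl and spatula where they are.

Things in the scene. Friction and masses are not known exactly. Their poses are not given: they have to be found in the camera images.
- conical_flask: Clear glass conical flask: flat base 84 mm across, tapering from 10 mm up to a neck 30 mm across (rim 36 mm); the rim is 105 mm above the base. About 0.3 kg. Stands loose and upright on the bench; origin at the centre of its base, z up along its axis.
- tall_bottle: Tall straight clear glass bottle: 60 mm across up to 108 mm, then a shoulder and a neck 32 mm across (rim 36 mm); the rim is 150 mm above the base. About 0.32 kg. Stands loose and upright on the bench; origin at the centre of its base, z up along its axis.
- squat_bottle: Squat wide clear glass bottle: 80 mm across up to 46 mm, then a flat shoulder and a short neck 34 mm across (rim 38 mm); the rim is 75 mm above the base. About 0.3 kg. Stands loose and upright on the bench; origin at the centre of its base, z up along its axis.
- small_vial: Small clear glass vial, 34 mm across, rim 55 mm above the base, about 0.08 kg, with a black rubber stopper of its own (head 22 mm across, 16 mm high) left loose, standing 7 to 10 mm clear of the rim. To be left alone. Stands loose and upright on the bench; origin at the centre of its base, z up along its axis.
- conical_stopper_top (a point): Centre of the flat top of the conical flask's black rubber stopper (a round head 30 mm across, 16 mm high, on a plug in the neck). At joint value 0 it is 131 mm above the conical flask's base; it goes down 10 mm as the stopper goes home. The head is springy: under a finger its top also sinks about 1 mm per 3 N (6 mm at most) and comes back on release.
- conical_stopper (a joint): How far the conical flask's stopper is pushed in, m: 0 is fully proud (10 mm gap between head and rim), 0.010 is home (head on the rim, a firm stop). Starts at 0 to 0.003. Going in takes a steady push of 3.5 N at first, rising to 5 N at the end; it stays where it is left.
- tall_stopper_top (a point): Centre of the flat top of the tall bottle's black rubber stopper (a round head 30 mm across, 16 mm high, on a plug in the neck). At joint value 0 it is 176 mm above the tall bottle's base; it goes down 10 mm as the stopper goes home. The head is springy: under a finger its top also sinks about 1 mm per 3 N (6 mm at most) and comes back on release.
- tall_stopper (a joint): How far the tall bottle's stopper is pushed in, m: 0 is fully proud (10 mm gap between head and rim), 0.010 is home (head on the rim, a firm stop). Starts at 0 to 0.003. Going in takes a steady push of 3.5 N at first, rising to 5 N at the end; it stays where it is left.
- squat_stopper_top (a point): Centre of the flat top of the squat bottle's black rubber stopper (a round head 30 mm across, 16 mm high, on a plug in the neck). At joint value 0 it is 101 mm above the squat bottle's base; it goes down 10 mm as the stopper goes home. The head is springy: under a finger its top also sinks about 1 mm per 3 N (6 mm at most) and comes back on release.
- squat_stopper (a joint): How far the squat bottle's stopper is pushed in, m: 0 is fully proud (10 mm gap between head and rim), 0.010 is home (head on the rim, a firm stop). Starts at 0 to 0.003. Going in takes a steady push of 3.5 N at first, rising to 5 N at the end; it stays where it is left.
- vial_stopper (a joint): How far the vial's stopper is pushed in, m: 0 fully proud, 0.010 home. Starts at 0 to 0.003 and is to stay so.
- petri_dish: Open glass dish, 90 mm across and 14 mm high, loose, beyond the vessels. Origin at the centre of its underside.
- bowl: White ceramic bowl, 96 mm across and 35 mm high, with two spare stoppers in it that stay in it, loose, beyond the vessels. Origin at the centre of its underside.
- spatula: Spatula with a wooden handle, 200 mm long along its x, lying loose beyond the vessels. Origin under its middle.
Mind the look-alikes: they are no part of the job. What is shaped like the conical_flask but orange is not meant.

How it is judged:
On the way, in this order (a step that is already met when the one before it is completed fails the run):
1. the conical flask's stopper is pressed in to within 3 mm of home (value of joint conical_stopper above 0.007 m), for 0.2 s.
2. the tall bottle's stopper is pressed in to within 3 mm of home (value of joint tall_stopper above 0.007 m), for 0.2 s.
3. the squat bottle's stopper is pressed in to within 3 mm of home (value of joint squat_stopper above 0.007 m), for 0.2 s.
At the end, for the whole second after the job is handed in: All three stoppers are within 3 mm of home (travel over 7 mm); the vial's stopper has less than 5 mm of travel; all four vessels stand upright (within 0.1 rad) on the bench, at rest, within 30 mm of where they started (value of joint each of conical_stopper, tall_stopper, squat_stopper above 0.007 m and value of joint vial_stopper below 0.005 m and angle between each of conical_flask, tall_bottle, squat_bottle, small_vial's own z axis and vertical below 0.1 rad and distance of each of conical_flask, tall_bottle, squat_bottle, small_vial from where it was at the start of the episode below 0.03 m and height (world z) of each of conical_flask, tall_bottle, squat_bottle, small_vial below 0.006 m and linear speed of each of conical_flask, tall_bottle, squat_bottle, small_vial below 0.02 m/s); the robot touches nothing.
It fails at once if the small vial's stopper is pressed in by more than 2 mm beyond where the start can leave it (travel over 5 mm) (value of joint vial_stopper above 0.005 m).
It fails at once if a vessel is lifted (base more than 12 mm up), tipped by more than 0.2 rad or shifted by more than 30 mm (height (world z) of any of conical_flask, tall_bottle, squat_bottle, small_vial above 0.012 m or angle between any of conical_flask, tall_bottle, squat_bottle, small_vial's own z axis and vertical above 0.2 rad or distance of any of conical_flask, tall_bottle, squat_bottle, small_vial from where it was at the start of the episode above 0.03 m).
It fails at once if the robot pushes on a vessel or its stopper with more than 25 N (contact force between any of conical_flask, tall_bottle, squat_bottle, small_vial and the fingers above 25 N or contact force between any of conical_flask, tall_bottle, squat_bottle, small_vial and the arm above 25 N).
It fails at once if the petri dish, the bowl or the spatula is moved by more than 30 mm (distance of any of petri_dish, bowl, spatula from where it was at the start of the episode above 0.03 m).
It also fails if it takes over 48 s, if anything falls off the work surface, if the arm or the gripper's body presses on something with over 40 N, if the wrist force passes 120 N, or if a joint passes its speed limit or range.

## Robot

A 7-joint arm with a two-finger parallel gripper is mounted at the origin on the work surface. World frame = base frame: x ahead of the robot, y to its left, z up, the work surface at z = 0. Lengths are in m, angles in rad, forces in N, time in s.
With the tool pointing down it reaches from about 0.425 to 0.875 m from the base axis. Payload 8.4 kg.
Tool frame: the origin (TCP) lies on the centre line of the jaws, within the pads' length; the fingertips stand 11 mm ahead of it and the grasp point (between the pads) lies 8 mm behind it (env.tcp_to_tips is the distance from the TCP to the fingertips, in m); z points along the fingers, y is the line along which they close (so a half turn about z gives the same grasp; the last joint's range is limited). The gripper opens to 85 mm and grips with 20 to 120 N. Pads are 22 mm wide; open, the fingers measure 114 mm over their backs; the gripper's body (76 mm by 85 mm) begins 54 mm behind the grasp point. The pads swing forward as they close: fully open they stand 13 mm farther back than shut.
Start: joints at [1.208, 0.333, 0.04, 1.465, -0.013, 1.343, -0.059], TCP at [0.169, -0.627, 0.242] pointing down, gripper open.
Joint ranges: [-2.58, 2.58], [-0.38, 2.09], [-1.3, 1.39], [0.25, 2.4], [-1.5, 4.64], [0.08, 2.09], [-2.65, 2.65]. Speed limits (rad/s): [2.22, 2.22, 2.79, 2.79, 3.14, 3.14, 3.14].

## Interface

Orientations are given as a unit quaternion [w, x, y, z].
In Python, from station import env gives the robot as it stands. The module is installed in compiled form; this text tells all that it offers.
- The arm moves only by the tool servo_tool, never from a script. Its argument "steps" is a list that holds one entry, the list of rows, each a list of 7 numbers: the finger opening in m, from 0 to 0.0854, then the shift along the tool's x, y, z in m, then the turn, a rotation vector about the tool's x, y, z in degrees. A call has 1 to 5 rows; each row shifts and turns the commanded pose from where the row before left it, along the tool's axes as they then stand; what a row does not reach is not made up. A row lasts 1/10 s, in which the tool goes at most 50 mm and 8.59 degrees, less where a joint would pass 70% of its speed; a pose out of reach is approached as far as the arm can. A call is refused whole if a number of a shift passes 0.05 or a number of a turn 8.59, either way. A call with a gripper value outside its range is refused whole. The fingers move at their own pace and stop on an object; "grip_force" is the grip in N (left out, the last holds). Time passes only in rows, so rows that do not move let the fingers close. It gives the time, the measured TCP pose, the force, the opening and the grip force at its end, in the units of the state.
- env.observe(): the state, without advancing time (a new reading comes with each control period).
- env.read_camera(name): name is "scene" or "top"; returns a dict with "frame" (384x512x3 uint8, red, green, blue), "z_map" (384x512 float32, m along the optical axis (not along the pixel's ray), 0 where there is no reading), "K" (3x3 intrinsics, pixels), "T" (4x4, takes a point from camera to world coordinates). Camera axes: x right, y up, looking along -z (the intrinsics and any distortion apply to the point x, -y, -z); pixel columns grow to the right and rows downward; lengths in m; the calibration is good to about 2 mm. A picture is of the moment at which its call begins.
- env.hand_in(): hands the job in; it is judged then, once.
The state is a dict: "time": time; "joints": joint angles; "dq": joint speeds; "tau": joint torques, N m; "tcp_pos": TCP position; "eef_rot": TCP orientation; "ft_force": force on the tool from outside, world axes, zero at the start; "torque": the same for the moment, N m; "opening": opening from 0.0 (shut) to 1.0 (fully open); "grip_force": force on a finger pad.
Only numpy, scipy, OpenCV 4.12 (cv2) and the standard library are available. Lean on these libraries where they do the work, as an engineer would, in place of code of your own. Each camera call takes 0.05 s, during which the arm holds its last target. There are 200 camera calls.

## Working session

There is one attempt and no reset: what is moved stays moved. The work goes in short steps, Python scripts to look and compute and a tool call to move; the robot and the scene stay as the last step left them, time stands still between calls to the robot, and variables do not carry over. Pictures are saved under pics/ and viewed, at most 10 in all, crops included, and the job is handed in when it is done.

Besides the shell and the picture viewer there is one more tool, called in YAML: its name, and indented under it one key for each argument. servo_tool: Moves the arm, as the interface text tells. Its arguments: {"type":"object","properties":{"steps":{"type":"array","items":{"type":"array","items":{"type":"array","items":{"type":"number"}}}},"grip_force":{"type":"number"}},"required":["steps"]}

```bash
mkdir -p pics; cat > h.py <<'E'
import numpy as np, cv2
from station import env
def cam(n):
    c=env.read_camera(n); np.savez(n+'.npz',**{k:c[k] for k in('frame','z_map','K','T')}); return c
def world(c,u,v,d=None,z=None):
    K,T=c['K'],c['T']; r=np.array([(u-K[0,2])/K[0,0],-(v-K[1,2])/K[1,1],-1.])
    o=T[:3,3]; w=T[:3,:3]@r
    t=d if z is None else (z-o[2])/w[2]
    return o+t*w
E
python3 - <<'E'
from h import *
for n in('scene','top'):
    c=cam(n); cv2.imwrite(f'pics/{n}0.png',cv2.resize(c['frame'][:,:,::-1],(800,600))); print(n,c['T'].round(3).tolist(),c['K'].tolist())
s=env.observe(); print(s['time'],s['tcp_pos'],s['eef_rot'],s['ft_force'],env.tcp_to_tips)
E
```

```text
scene [[-0.492, -0.516, 0.701, 1.371], [0.87, -0.313, 0.38, 0.31], [0.023, 0.797, 0.603, 0.794], [0.0, 0.0, 0.0, 1.0]] [[435.8684282126236, 0.0, 257.27649911759516], [0.0, 435.8684282126236, 193.13925617183486], [0.0, 0.0, 1.0]]
top [[-0.007, 0.986, -0.168, 0.48], [-1.0, -0.003, 0.021, -0.064], [0.02, 0.168, 0.986, 0.967], [0.0, 0.0, 0.0, 1.0]] [[395.96015964562264, 0.0, 255.52845036482123], [0.0, 395.96015964562264, 193.54064709524494], [0.0, 0.0, 1.0]]
0.1 [ 0.1693841  -0.62713352  0.24151975] [-7.15082578e-04  9.91312082e-01  1.31528800e-01 -1.40444785e-04] [-0.46744174 -0.07210275 -0.17567289] 0.011
```

View pics/scene0.png

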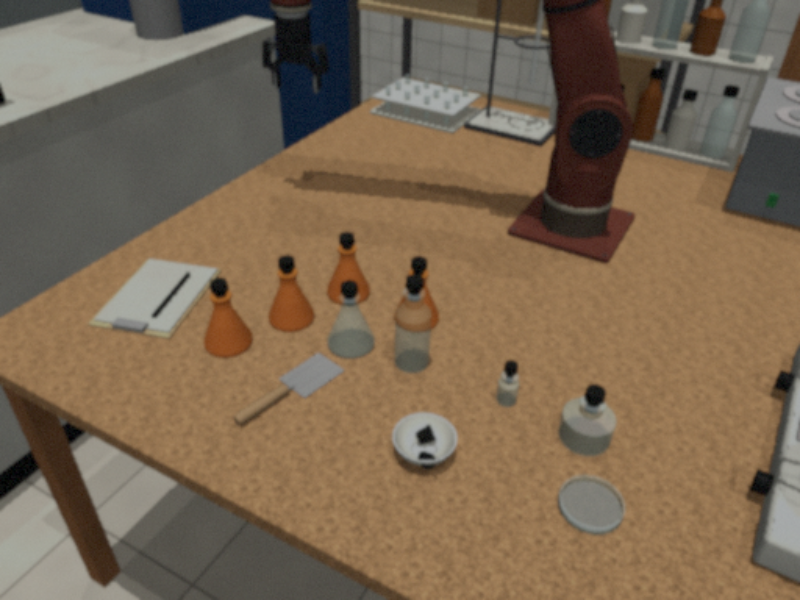

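View pics/top0.png

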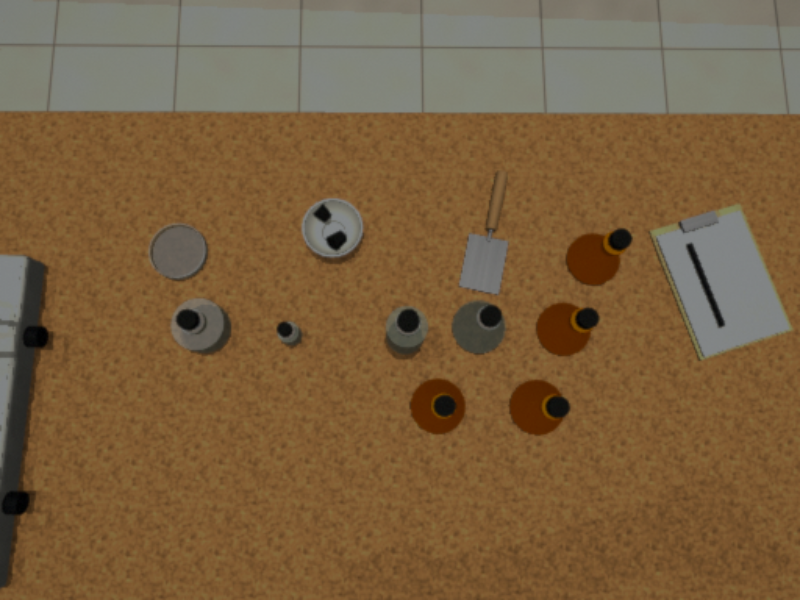

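The scene picture shows the clear flask's stopper at about (349,289), the tall bottle's at (415,285), the squat bottle's at (595,394) and the vial's at (511,368). In the top picture (800x600) they are at (489,317), (408,320), (188,320) and (286,329). The orange look-alike flasks stand around the clear one.

```bash
python3 - <<'E'
from h import *
t=dict(np.load('top.npz')); s=dict(np.load('scene.npz'))
def blob(c,u,v,r=16):
    g=c['frame'].max(2); m=(g<45).astype(np.uint8)
    n,l,st,ce=cv2.connectedComponentsWithStats(m)
    k=l[int(v),int(u)]
    m=(l==k)&(k>0); return m
for n,a,b,h in(('con',(489,317),(349,289),.130),('tall',(408,320),(415,285),.175),('squat',(188,320),(595,394),.1),('vial',(286,329),(511,368),.08)):
    for nm,c,p in(('top',t,a),('scene',s,b)):
        m=blob(c,p[0]*.64,p[1]*.64); v,u=np.nonzero(m); d=c['z_map'][v,u]
        P=np.array([world(c,x,y,q) for x,y,q in zip(u,v,d) if q>0])
        if not len(P): print(n,nm,'none');continue
        z=np.percentile(P[:,2],[50,90,97]); T=P[P[:,2]>z[1]-.004]
        mid=(T.min(0)+T.max(0))/2
        print(n,nm,len(P),'pix',u.min(),u.max(),v.min(),v.max(),'z',z.round(4),'mean',T.mean(0).round(4),'mid',mid.round(4),'ext',np.ptp(T,axis=0).round(3), 'at h',world(c,u.mean(),v.mean(),z=h).round(4))
def crop(c,u,v,w=70): 
    u,v=int(u*.64),int(v*.64); return cv2.resize(c['frame'][v-w//2:v+w//2,u-w//2:u+w//2,::-1],(390,290),interpolation=cv2.INTER_CUBIC)
cv2.imwrite('pics/c.png',np.vstack([np.hstack([crop(t,448,319),crop(t,200,319)]),np.hstack([crop(s,380,290),crop(s,595,394)])]))
E
```

```text
con top 144 pix 307 320 195 208 z [0.1295 0.1316 0.1327] mean [ 0.6055 -0.2075  0.13  ] mid [ 0.6056 -0.2074  0.1304] ext [0.028 0.026 0.005] at h [ 0.6046 -0.2066  0.13  ]
con scene 76 pix 219 227 181 190 z [0.1289 0.1312 0.1321] mean [ 0.6099 -0.2047  0.1301] mid [ 0.6089 -0.2045  0.1299] ext [0.026 0.024 0.005] at h [ 0.616  -0.2006  0.13  ]
tall top 155 pix 254 267 198 212 z [0.1766 0.1781 0.1785] mean [ 0.5925 -0.0921  0.1768] mid [ 0.5926 -0.092   0.177 ] ext [0.027 0.024 0.006] at h [ 0.592  -0.0919  0.175 ]
tall scene 161 pix 260 271 165 187 z [0.1657 0.1775 0.1781] mean [ 0.5963 -0.0896  0.1767] mid [ 0.5944 -0.0888  0.1765] ext [0.028 0.024 0.006] at h [ 0.5815 -0.0952  0.175 ]
squat top 145 pix 113 127 198 210 z [0.0994 0.101  0.1021] mean [0.606  0.2173 0.0997] mid [0.6059 0.2176 0.0999] ext [0.027 0.028 0.006] at h [0.6053 0.215  0.1   ]
squat scene 109 pix 375 385 247 259 z [0.0989 0.1009 0.1018] mean [0.6094 0.219  0.0996] mid [0.6085 0.2192 0.0998] ext [0.027 0.023 0.006] at h [0.6153 0.2196 0.1   ]
vial top 64 pix 178 186 206 215 z [0.0798 0.0818 0.0824] mean [0.5942 0.0837 0.0802] mid [0.5944 0.0837 0.0809] ext [0.018 0.016 0.006] at h [0.5936 0.0827 0.08  ]
vial scene 46 pix 324 329 232 240 z [0.0786 0.0817 0.0829] mean [0.5984 0.0859 0.0804] mid [0.5976 0.0864 0.0807] ext [0.017 0.012 0.005] at h [0.6033 0.0871 0.08  ]
```

View pics/c.png

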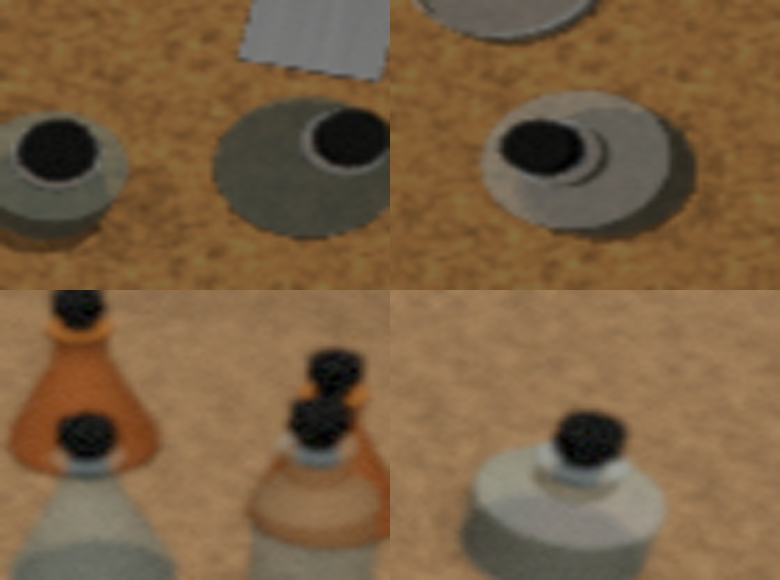

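The crops confirm four separate stoppers, and both cameras agree to about 4 mm: conical (0.607,-0.206,0.130), tall (0.594,-0.091,0.176), squat (0.607,0.218,0.100). I'll shut the fingers, square the tool to the world axes, then travel at this height.

servo_tool:
  steps:
    - [[0, 0, 0, 0, 0, 0, 7.55], [0, 0, 0, 0, 0, 0, 7.55], [0, 0.02, -0.02, 0, 0, 0, 0], [0, 0.03, -0.03, 0, 0, 0, 0], [0, 0.03, -0.03, 0, 0, 0, 0]]

```text
time: 0.6
tcp_pos: [0.2497, -0.5465, 0.2417]
eef_rot: [-0.0, 1.0, -0.001, -0.0]
ft_force: [1.5, -0.5, 0.4]
opening: 0.145
grip_force: 0.0
```

servo_tool:
  steps:
    - [[0, 0.04, -0.04, 0, 0, 0, 0], [0, 0.04, -0.04, 0, 0, 0, 0], [0, 0.04, -0.04, 0, 0, 0, 0], [0, 0.04, -0.04, 0, 0, 0, 0], [0, 0.04, -0.04, 0, 0, 0, 0]]

```text
time: 1.1
tcp_pos: [0.4272, -0.3689, 0.2422]
eef_rot: [-0.0, 1.0, 0.0, -0.0]
ft_force: [0.3, -0.9, -0.0]
opening: -0.003
grip_force: 0.0
```

servo_tool:
  steps:
    - [[0, 0.04, -0.04, 0, 0, 0, 0], [0, 0.04, -0.04, 0, 0, 0, 0], [0, 0.03, -0.03, 0, 0, 0, 0], [0, 0, 0, 0, 0, 0, 0], [0, 0, 0, 0, 0, 0, 0]]

```text
time: 1.6
tcp_pos: [0.5272, -0.269, 0.2417]
eef_rot: [-0.0, 1.0, 0.001, -0.0]
ft_force: [0.2, -0.2, -0.0]
opening: 0.003
grip_force: 0.0
```

servo_tool:
  steps:
    - [[0, 0.03, -0.023, 0, 0, 0, 0], [0, 0.03, -0.02, 0, 0, 0, 0], [0, 0.02, -0.02, 0, 0, 0, 0], [0, 0, 0, 0.03, 0, 0, 0], [0, 0, 0, 0.03, 0, 0, 0]]

```text
time: 2.1
tcp_pos: [0.607, -0.208, 0.182]
eef_rot: [0.001, 1.0, -0.0, 0.001]
ft_force: [-0.1, -0.9, -0.9]
opening: -0.001
grip_force: 0.0
```

servo_tool:
  steps:
    - [[0, 0, 0, 0.02, 0, 0, 0], [0, 0, 0, 0, 0, 0, 0], [0, 0, 0, 0, 0, 0, 0]]

```text
time: 2.4
tcp_pos: [0.6063, -0.2084, 0.1627]
eef_rot: [0.0, 1.0, -0.001, -0.0]
ft_force: [0.1, -1.6, 1.3]
opening: -0.002
grip_force: 0.0
```

```bash
python3 - <<'E'
from h import *
s=env.observe(); print(s['tcp_pos'],s['ft_force'])
c=cam('scene'); t=cam('top')
a=c['frame'][130:250,160:300,::-1]; b=t['frame'][140:260,230:370,::-1]
cv2.imwrite('pics/d.png',np.hstack([cv2.resize(i,(400,343),interpolation=cv2.INTER_CUBIC) for i in(a,b)]))
E
```

```text
[ 0.60626243 -0.20839999  0.16272901] [ 0.12060579 -1.58565901  1.27753825]
```

View pics/d.png

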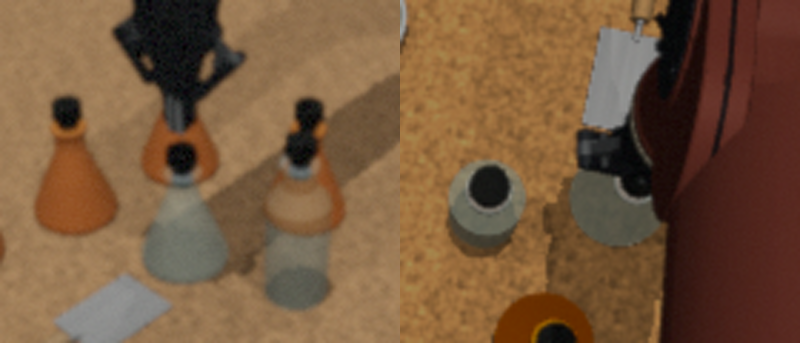

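The left half shows the closed fingertips directly above the clear flask's stopper (crop pixel about (180,120), stopper at (180,157)). I'll go down to contact, then press in small steps.

servo_tool:
  steps:
    - [[0, 0, 0, 0.01, 0, 0, 0], [0, 0.0, -0.001, 0.008, 0, 0, 0], [0, 0, 0, 0.003, 0, 0, 0], [0, 0, 0, 0.002, 0, 0, 0], [0, 0, 0, 0, 0, 0, 0]]

```text
time: 3.0
tcp_pos: [0.6067, -0.2057, 0.1393]
eef_rot: [-0.0, 1.0, 0.0, -0.0]
ft_force: [-1.2, 0.6, 1.8]
opening: 0.003
grip_force: 1.0
```

servo_tool:
  steps:
    - [[0, 0, 0, 0.002, 0, 0, 0], [0, 0, 0, 0.002, 0, 0, 0], [0, 0, 0, 0.001, 0, 0, 0], [0, 0, 0, 0, 0, 0, 0]]

```text
time: 3.4
tcp_pos: [0.6069, -0.2059, 0.1344]
eef_rot: [-0.0, 1.0, 0.0, 0.0]
ft_force: [-1.4, 1.5, 3.4]
opening: 0.002
grip_force: 1.9
```

servo_tool:
  steps:
    - [[0, 0, 0, 0.001, 0, 0, 0], [0, 0, 0, 0.001, 0, 0, 0], [0, 0, 0, 0.001, 0, 0, 0], [0, 0, 0, 0, 0, 0, 0]]

```text
time: 3.8
tcp_pos: [0.6069, -0.2058, 0.1313]
eef_rot: [-0.0, 1.0, 0.0, 0.0]
ft_force: [-1.3, 0.8, 4.5]
opening: -0.002
grip_force: 2.2
```

servo_tool:
  steps:
    - [[0, 0, 0, 0.001, 0, 0, 0], [0, 0, 0, 0.0005, 0, 0, 0], [0, 0, 0, 0, 0, 0, 0]]

```text
time: 4.1
tcp_pos: [0.607, -0.2059, 0.13]
eef_rot: [-0.0, 1.0, 0.0, 0.0]
ft_force: [-2.2, 1.2, 6.1]
opening: 0.002
grip_force: 3.2
```

servo_tool:
  steps:
    - [[0, 0, 0, 0.001, 0, 0, 0], [0, 0, 0, 0.001, 0, 0, 0], [0, 0, 0, 0, 0, 0, 0], [0, 0, 0, 0, 0, 0, 0]]

```text
time: 4.5
tcp_pos: [0.6072, -0.2059, 0.1287]
eef_rot: [0.0, 1.0, 0.0, 0.0]
ft_force: [-3.3, 1.8, 10.9]
opening: -0.002
grip_force: 5.2
```

The force has risen to 11 N on the stop, so the flask's stopper is home. Next I go up and over to the tall bottle.

servo_tool:
  steps:
    - [[0, 0, 0, -0.003, 0, 0, 0], [0, 0, 0, -0.008, 0, 0, 0], [0, 0, 0, -0.03, 0, 0, 0], [0, 0, 0, -0.03, 0, 0, 0], [0, 0, 0, -0.03, 0, 0, 0]]

```text
time: 5.0
tcp_pos: [0.6066, -0.2062, 0.2297]
eef_rot: [-0.0, 1.0, -0.0, -0.0]
ft_force: [-0.2, 0.1, 0.6]
opening: 0.0
grip_force: 0.0
```

servo_tool:
  steps:
    - [[0, 0, -0.03, 0, 0, 0, 0], [0, -0.007, -0.03, 0, 0, 0, 0], [0, -0.006, -0.03, 0, 0, 0, 0], [0, 0, -0.025, 0, 0, 0, 0], [0, 0, 0, 0, 0, 0, 0]]

```text
time: 5.5
tcp_pos: [0.594, -0.0863, 0.2292]
eef_rot: [-0.001, 1.0, 0.003, 0.0]
ft_force: [-0.2, 0.9, 0.4]
opening: -0.003
grip_force: 0.0
```

```bash
python3 - <<'E'
from h import *
s=env.observe(); print(s['time'],s['tcp_pos'],s['ft_force'])
c=cam('scene'); t=cam('top')
a=c['frame'][120:250,180:320,::-1]; b=t['frame'][140:270,190:330,::-1]
cv2.imwrite('pics/e.png',np.hstack([cv2.resize(i,(400,371),interpolation=cv2.INTER_CUBIC) for i in(a,b)]))
E
```

```text
5.5 [ 0.59399864 -0.08628797  0.22917009] [-0.17272088  0.92878586  0.36162021]
```

View pics/e.png

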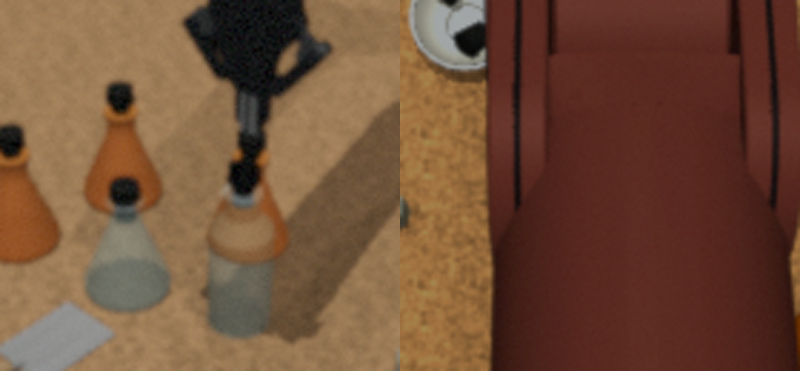

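The left half shows the flask still standing with its stopper down. The fingertips at (250,125) are above the tall bottle's stopper at (243,178). I'll let the arm settle and then go down.

servo_tool:
  steps:
    - [[0, 0, 0, 0, 0, 0, 0], [0, 0, 0, 0.02, 0, 0, 0], [0, 0, 0, 0.013, 0, 0, 0], [0, 0, 0, 0, 0, 0, 0], [0, 0, 0, 0, 0, 0, 0]]

```text
time: 6.1
tcp_pos: [0.5937, -0.0914, 0.1957]
eef_rot: [-0.0, 1.0, -0.0, -0.0]
ft_force: [-0.7, -0.1, 0.8]
opening: -0.001
grip_force: 0.0
```

servo_tool:
  steps:
    - [[0, 0, 0, 0.006, 0, 0, 0], [0, 0, 0, 0.003, 0, 0, 0], [0, 0, 0, 0.003, 0, 0, 0], [0, 0, 0, 0.002, 0, 0, 0], [0, 0, 0, 0, 0, 0, 0]]

```text
time: 6.6
tcp_pos: [0.5941, -0.091, 0.1821]
eef_rot: [0.0, 1.0, 0.0, 0.0]
ft_force: [0.2, -0.6, 3.7]
opening: -0.003
grip_force: 1.6
```

servo_tool:
  steps:
    - [[0, 0, 0, 0.002, 0, 0, 0], [0, 0, 0, 0.001, 0, 0, 0], [0, 0, 0, 0.001, 0, 0, 0], [0, 0, 0, 0.001, 0, 0, 0], [0, 0, 0, 0, 0, 0, 0]]

```text
time: 7.1
tcp_pos: [0.594, -0.0909, 0.1768]
eef_rot: [-0.0, 1.0, 0.0, 0.0]
ft_force: [-0.5, -0.9, 4.4]
opening: -0.002
grip_force: 2.1
```

servo_tool:
  steps:
    - [[0, 0, 0, 0.001, 0, 0, 0], [0, 0, 0, 0.001, 0, 0, 0], [0, 0, 0, 0.0005, 0, 0, 0], [0, 0, 0, 0, 0, 0, 0]]

```text
time: 7.5
tcp_pos: [0.594, -0.0909, 0.1747]
eef_rot: [0.0, 1.0, 0.0, 0.0]
ft_force: [0.4, 0.3, 7.3]
opening: -0.0
grip_force: 3.6
```

servo_tool:
  steps:
    - [[0, 0, 0, 0.001, 0, 0, 0], [0, 0, 0, 0, 0, 0, 0], [0, 0, 0, 0, 0, 0, 0]]

```text
time: 7.8
tcp_pos: [0.5941, -0.091, 0.174]
eef_rot: [0.0, 1.0, 0.0, 0.0]
ft_force: [-1.3, 0.6, 9.4]
opening: -0.004
grip_force: 4.6
```

The tall bottle's stopper is home too. Now I go up and over the vial to the squat bottle, with the tips about 0.12 m above the vial.

servo_tool:
  steps:
    - [[0, 0, 0, -0.003, 0, 0, 0], [0, 0, 0, -0.01, 0, 0, 0], [0, 0, 0, -0.03, 0, 0, 0], [0, 0.003, -0.03, 0, 0, 0, 0], [0, 0.01, -0.04, 0, 0, 0, 0]]

```text
time: 8.3
tcp_pos: [0.6067, -0.0228, 0.2173]
eef_rot: [0.001, 1.0, -0.002, 0.0]
ft_force: [1.2, 0.1, -0.4]
opening: -0.001
grip_force: 0.0
```

servo_tool:
  steps:
    - [[0, 0, -0.04, 0, 0, 0, 0], [0, 0, -0.04, 0, 0, 0, 0], [0, 0, -0.04, 0, 0, 0, 0], [0, 0, -0.04, 0, 0, 0, 0], [0, 0, -0.04, 0, 0, 0, 0]]

```text
time: 8.8
tcp_pos: [0.6062, 0.1806, 0.2162]
eef_rot: [0.0, 1.0, 0.0, -0.001]
ft_force: [0.6, 0.7, 0.2]
opening: -0.004
grip_force: 0.0
```

servo_tool:
  steps:
    - [[0, 0, -0.02, 0, 0, 0, 0], [0, 0, -0.019, 0, 0, 0, 0], [0, 0, 0, 0, 0, 0, 0], [0, 0, 0, 0, 0, 0, 0]]

```text
time: 9.2
tcp_pos: [0.6065, 0.2178, 0.216]
eef_rot: [0.0, 1.0, 0.0, -0.0]
ft_force: [0.7, -0.5, -0.4]
opening: 0.0
grip_force: 0.0
```

servo_tool:
  steps:
    - [[0, 0, 0, 0.03, 0, 0, 0], [0, 0, 0, 0.03, 0, 0, 0], [0, 0, 0, 0.025, 0, 0, 0], [0, 0, 0, 0, 0, 0, 0], [0, 0, 0, 0, 0, 0, 0]]

```text
time: 9.7
tcp_pos: [0.6071, 0.2168, 0.1318]
eef_rot: [0.0, 1.0, -0.001, -0.0]
ft_force: [0.7, -0.2, 0.7]
opening: 0.001
grip_force: 0.0
```

```bash
python3 - <<'E'
from h import *
c=cam('scene')
a=c['frame'][160:310,210:430,::-1]
cv2.imwrite('pics/f.png',cv2.resize(a,(800,545),interpolation=cv2.INTER_CUBIC))
E
```

```text
(no output)
```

View pics/f.png

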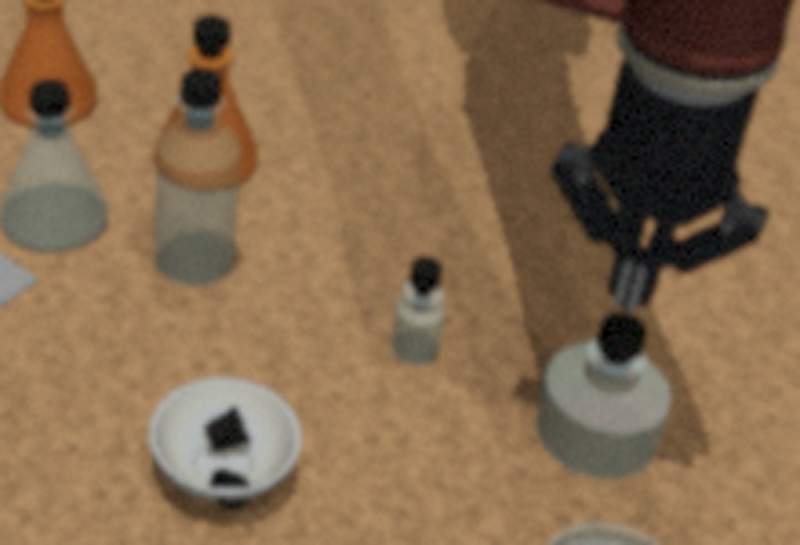

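The tips at (630,300) are above the squat bottle's stopper at (622,335). The other two bottles are standing and closed, and the vial's stopper is still up.

servo_tool:
  steps:
    - [[0, 0, -0.001, 0.012, 0, 0, 0], [0, 0, 0, 0.007, 0, 0, 0], [0, 0, 0, 0.003, 0, 0, 0], [0, 0, 0, 0.003, 0, 0, 0], [0, 0, 0, 0, 0, 0, 0]]

```text
time: 10.25
tcp_pos: [0.6066, 0.219, 0.1062]
eef_rot: [0.0, 1.0, 0.0, -0.0]
ft_force: [-1.5, -0.8, 3.0]
opening: -0.0
grip_force: 1.5
```

servo_tool:
  steps:
    - [[0, 0, 0, 0.002, 0, 0, 0], [0, 0, 0, 0.001, 0, 0, 0], [0, 0, 0, 0.001, 0, 0, 0], [0, 0, 0, 0, 0, 0, 0]]

```text
time: 10.65
tcp_pos: [0.6067, 0.219, 0.1023]
eef_rot: [0.0, 1.0, 0.0, -0.0]
ft_force: [-1.8, -1.1, 4.2]
opening: 0.0
grip_force: 2.1
```

servo_tool:
  steps:
    - [[0, 0, 0, 0.001, 0, 0, 0], [0, 0, 0, 0.001, 0, 0, 0], [0, 0, 0, 0.001, 0, 0, 0], [0, 0, 0, 0, 0, 0, 0]]

```text
time: 11.05
tcp_pos: [0.6068, 0.2191, 0.0996]
eef_rot: [0.0, 1.0, 0.0, 0.0]
ft_force: [-3.3, -1.9, 8.0]
opening: -0.003
grip_force: 3.9
```

servo_tool:
  steps:
    - [[0, 0, 0, 0.0005, 0, 0, 0], [0, 0, 0, 0, 0, 0, 0], [0, 0, 0, 0, 0, 0, 0]]

```text
time: 11.35
tcp_pos: [0.6069, 0.2192, 0.0994]
eef_rot: [-0.0, 1.0, 0.0, 0.0]
ft_force: [-3.7, -2.9, 8.3]
opening: -0.003
grip_force: 4.3
```

servo_tool:
  steps:
    - [[0, 0, 0, -0.003, 0, 0, 0], [0, 0, 0, -0.01, 0, 0, 0], [0, 0, 0, -0.04, 0, 0, 0], [0, 0, 0, -0.04, 0, 0, 0], [0, 0, 0, -0.04, 0, 0, 0]]

```text
time: 11.85
tcp_pos: [0.6067, 0.2192, 0.2336]
eef_rot: [-0.0, 1.0, 0.0, 0.0]
ft_force: [0.5, -0.8, 0.1]
opening: 0.003
grip_force: 0.0
```

servo_tool:
  steps:
    - [[0, -0.03, 0, 0, 0, 0, 0], [0, -0.04, 0, 0, 0, 0, 0], [0, -0.04, 0, 0, 0, 0, 0], [0, 0, 0, 0, 0, 0, 0], [0, 0, 0, 0, 0, 0, 0]]

```text
time: 12.35
tcp_pos: [0.4967, 0.2192, 0.2327]
eef_rot: [0.0, 1.0, 0.0, 0.001]
ft_force: [0.9, -0.4, -0.1]
opening: -0.001
grip_force: 0.0
```

```bash
python3 - <<'E'
from h import *
o=dict(np.load('top.npz')); t=cam('top'); c=cam('scene')
cv2.imwrite('pics/g.png',np.hstack([cv2.resize(i,(400,300)) for i in(t['frame'][:,:,::-1],c['frame'][:,:,::-1])]))
for n,u,v in(('con',313.5,202),('tall',260.5,205),('squat',120,204),('vial',182,210.5)):
    m=np.array([world(t,x,y,t['z_map'][y,x]) for x in range(int(u)-2,int(u)+4) for y in range(int(v)-2,int(v)+4)])
    print(n,np.median(m,0).round(4))
print(env.observe()['tcp_pos'])
E
```

```text
con [ 0.6043 -0.2077  0.122 ]
tall [ 0.592  -0.0913  0.1666]
squat [0.6058 0.2162 0.0922]
vial [0.5934 0.0814 0.0805]
[0.49775947 0.2188766  0.23221103]
```

View pics/g.png

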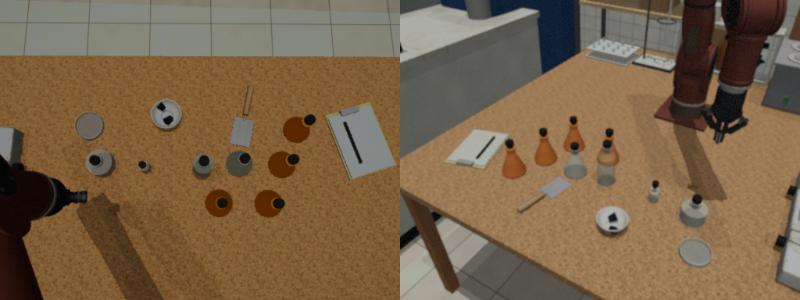

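The stopper tops now read 0.122, 0.167 and 0.092 m, within about 1 mm of home. Everything is standing where it was, and the arm at top-view pixel (75,197) is clear of it.

```bash
python3 -c "
from station import env
print(env.hand_in())"
```

```text
the job is handed in; nothing more can be done
None
```

I pressed the three stoppers in order (conical flask, tall bottle, squat bottle) to within about 1 mm of home by camera, left the vial's stopper up and the other things in place, and handed the job in; it returned no verdict.

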